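# Point-and-call check, then start the spray chamber

### The arm

A 6-joint arm with a two-finger parallel gripper is mounted at the origin on the work surface. World frame = base frame: x ahead of the robot, y to its left, z up, the work surface at z = 0. Lengths are in m, angles in degrees, forces in N, time in s.
With the tool pointing down it reaches from about 0.35 to 0.975 m from the base axis. Payload 7.1 kg.
Tool frame: the origin (TCP) lies at the very end of the fingers, on their centre line; the grasp point (between the pads) lies behind it (r.grip_depth is the z of the grasp point in the tool frame, in m); z points along the fingers, y is the direction in which the jaws open and shut (so a half turn about z gives the same grasp; the last joint's range is limited). The gripper opens to 88 mm and grips with 3 to 60 N. Pads are 20 mm wide; open, the fingers measure 115 mm over their backs; the gripper's body (75 mm by 178 mm) begins 61 mm behind the grasp point.
Start: joints at [63.713, 24.242, 93.386, -0, 62.372, -1.089], TCP at [0.266, 0.566, 0.223] pointing down, gripper open.
Joint ranges: [-172.04, 172.04], [-51.8, 120.97], [4.93, 147.93], [-75.15, 255.16], [6.16, 154.13], [-145.62, 145.62]. Speed limits (degrees/s): [136.94, 136.94, 172.46, 180, 180, 180].

### API

Orientations are given as [roll, pitch, yaw] about the fixed x, y, z axes, in that order (R = Rz(yaw) Ry(pitch) Rx(roll)).
In Python, from bench import r gives the robot as it stands.
- The arm moves only by the tool apply_moves, never from a script. Its argument "plan" is a list of rows, each a list of 2 entries, a list of its own where there are three numbers: the shift along the world's x, y, z in m, then the turn about the world's z in degrees. A call has 1 to 12 rows; each row is the pose to reach, as a shift and turn from the pose measured when the call began; what a row does not reach only later rows make up. A row lasts 1/8 s, in which the tool goes at most 62.5 mm and 10.7 degrees, less where a joint would pass 70% of its speed; a pose out of reach is approached as far as the arm can. A call with a gripper value outside its range is refused whole. "fingers" is the finger opening in m, from 0 to 0.0878, set as the call begins (left out, the last holds). The fingers move at their own pace and stop on an object; "squeeze" is the grip in N (left out, the last holds). Time passes only in rows, so rows that repeat a pose let the fingers close. It gives the time, the measured TCP pose, the force and the opening at its end, in the units of the state.
- r.sense(): the state, without advancing time (a new reading comes with each control period).
- r.snapshot(name): name is "side" or "top" or "wrist"; returns the picture (420x560x3 uint8, red, green, blue); there is no depth.
- r.camera_params(name): a dict with "K" (3x3 intrinsics, pixels), "cam_to_world" (4x4, takes a point from camera to world coordinates); the wrist camera has in their place "hand_eye" (4x4, takes a point from camera to tool coordinates, whose origin is the TCP and whose axes are the flange's). Camera axes: x right, y down, z forward; pixel columns grow to the right and rows downward; lengths in m; the calibration is good to about 2 mm. A picture is of the moment at which its call begins: read the wrist's pose just before it. camera_params takes no time and is no camera call.
- r.hand_in(): hands the job in, once; it reports no verdict.
The state is a dict: "t": time; "joint_positions": joint angles; "dq": joint speeds; "joint_torque": joint torques, N m; "tool_pos": TCP position; "orientation": TCP orientation; "wrist_force": force on the tool from outside, world axes, zero at the start; "wrist_torque": the same for the moment, N m; "width": finger opening in m.
Only numpy, scipy, OpenCV 4.12 (cv2) and the standard library are available. Lean on these libraries where they do the work, as an engineer would, in place of code of your own. Each camera call takes 0.05 s, during which the arm holds its last target. There are 200 camera calls.

### The job

Do the point-and-call check before starting the salt spray chamber: point at the face of the larger of the two round dials on the control desk, then at the float knob that stands on a rod out of the cap of the brine tank, each time holding the fingertips still above its middle, no more than about 3 cm off and without touching it, for two seconds. Then press the wide start button fully down with the fingertips, let it spring back and draw clear. Touch nothing but the start button and leave everything where it stands.

Things in the scene. Friction and masses are not known exactly. Their poses are not given: they have to be found in the camera images.
- big_gauge_face (a point): centre of the face of the larger dial, to be pointed at first: a round steel pressure gauge, 80 mm in diameter, white face looking straight up with marks and a needle, standing 22 mm above the desk's plate. It sits in one of the two far corners of the control desk, left or right
- big_gauge: the same gauge; origin under its centre, on the desk's plate, z up
- small_gauge: the smaller dial, 50 mm in diameter, 16 mm high, in the other far corner; origin under its centre. Not to be touched
- float_top (a point): centre of the top of the float knob, to be pointed at second: a small grey plastic knob, 22 mm in diameter and 15 mm high, on a thin upright steel rod that comes out of the middle of the brine tank's screw cap. The underside of the knob is 18 to 42 mm above the cap. The rod slides easily, so it must not be touched
- brine_tank: the brine tank: an off-white canister 140 x 115 mm, 135 mm high at the shoulder, with a black screw cap 46 mm in diameter whose top is 158 mm up and 38 mm towards -x of its centre, a carrying bridge (top 160 mm up) behind the cap, and the float knob over the cap. Loose, about 2 kg, stands in the grey spill tray. Origin under its centre, z up; x runs from the cap to the carrying bridge
- water_tank: a second canister of the same shape beside it in the tray, its cap plain, with no float rod. Loose, not to be touched. Origin under its centre
- tray: grey spill tray, 190 x 310 mm, walls 40 mm high, holds both canisters; fixed, on one side of the robot's middle, with the control desk on the other side. Origin under its centre
- console: the control desk: fixed grey box, 220 mm deep (x), 290 mm wide (y), its aluminium plate level, 103 mm above the bench. Far side: a dial in each corner, a display between them (top 122 mm above the bench). Near side: start and stop buttons in the corners, a mushroom emergency stop between (40 mm wide, top 133 mm up). Touch only the start button. Origin under its centre; +x from near to far side
- start_top (a point): centre of the top of the start button, the wide one: a black flat-topped round button, 40 mm in diameter, in a steel collar 56 mm in diameter; its top stands 22 mm above the desk's plate and 10 mm above the collar. It sits in one of the desk's two near corners, left or right
- start_base: the start button with its collar; origin under its centre, on the desk's plate
- start (a joint): travel of the start button in m: 0 up, 0.006 fully down; it springs back by itself. Pressing straight down takes 1.5 N to begin and 5 N at the bottom
- stop_base: the stop button with its collar, in the other near corner: narrow, black, 22 mm in diameter, collar 38 mm, as high as the start button. Not to be touched. Origin under its centre
- stop (a joint): travel of the stop button in m: 0 up, 0.006 fully down
- cylinder: graduated measuring cylinder, 36 mm wide on a 60 mm foot, 135 mm tall, loose on the bench beyond the work. Origin under its centre
- rail: white test rail: a bent tube 144 mm long (y) and 59 mm high on two round flanges of 42 mm, loose on the bench beyond the work. Origin under its middle
There are look-alikes about, which are no part of the job. What is shaped like the brine_tank but blue or red is not meant.

How it is judged:
By the outcome, as a careful person would: the job done as asked, in the order asked, and still so for the second after the job is handed in, with the robot touching nothing.
It also fails if it takes over 58 s, if anything falls off the work surface, if the arm or the gripper's body presses on something with over 40 N, if the wrist force passes 120 N, or if a joint passes its speed limit or range.

## Working session

There is one attempt and no reset: what is moved stays moved. The work goes in short steps, Python scripts to look and compute and a tool call to move; the robot and the scene stay as the last step left them, time stands still between calls to the robot, and variables do not carry over. Pictures are saved under pics/ and viewed, about 8 in all and at most 12, crops included, and the job is handed in when it is done.

Besides the shell and the picture viewer there is one more tool, called after ">>>" by a JSON object that holds its "method" and its "body". apply_moves: Moves the arm, as the interface text tells. Its arguments: {"type":"object","properties":{"plan":{"type":"array","items":{"type":"array"}},"fingers":{"type":"number"},"squeeze":{"type":"number"}},"required":["plan"]}

```bash
mkdir -p pics
cat > h.py <<'E'
import numpy as np, cv2
from scipy.spatial.transform import Rotation as R
from bench import r
def cam(name, s=None):
    p=r.camera_params(name); K=np.array(p["K"])
    if name!="wrist": return K,np.array(p["cam_to_world"])
    s=s or r.sense(); T=np.eye(4); T[:3,:3]=R.from_euler("xyz",s["orientation"],degrees=True).as_matrix(); T[:3,3]=s["tool_pos"]
    return K,T@np.array(p["hand_eye"])
def ray(KT,uv):
    K,T=KT; d=T[:3,:3]@np.linalg.solve(K,[uv[0],uv[1],1.]); return T[:3,3],d
def onz(KT,uv,z):
    o,d=ray(KT,uv); return o+d*(z-o[2])/d[2]
def tri(KT1,uv1,KT2,uv2):
    o1,d1=ray(KT1,uv1);o2,d2=ray(KT2,uv2)
    a=np.linalg.lstsq(np.c_[d1,-d2],o2-o1,rcond=None)[0]
    p,q=o1+a[0]*d1,o2+a[1]*d2; return (p+q)/2,np.linalg.norm(p-q)
def proj(KT,P):
    K,T=KT; c=T[:3,:3].T@(np.array(P)-T[:3,3]); u=K@c; return u[:2]/u[2]
E
python3 - <<'E'
from h import *
s=r.sense();print(s["t"],s["tool_pos"],s["orientation"],s["width"],r.grip_depth)
for n in("top","side","wrist"):
    im=r.snapshot(n);cv2.imwrite(f"pics/{n}0.png",im[...,::-1])
    K,T=cam(n,s);print(n,K.round(1).tolist(),T.round(3).tolist())
E
```

```text
0.0 [0.26584285 0.56503571 0.22190261] [-1.79912329e+02 -2.10809411e-03  1.54802099e+02] 0.088031969470869 -0.0187
top [[413.1, 0.0, 281.7], [0.0, 413.1, 211.5], [0.0, 0.0, 1.0]] [[0.01, -0.994, 0.109, 0.37], [-1.0, -0.008, 0.02, 0.095], [-0.02, -0.109, -0.994, 1.102], [0.0, 0.0, 0.0, 1.0]]
side [[480.1, 0.0, 274.1], [0.0, 480.1, 211.9], [0.0, 0.0, 1.0]] [[-0.967, -0.193, 0.169, 0.245], [-0.256, 0.71, -0.656, 1.032], [0.006, -0.677, -0.736, 1.19], [0.0, 0.0, 0.0, 1.0]]
wrist [[301.8, 0.0, 283.1], [0.0, 301.8, 209.2], [0.0, 0.0, 1.0]] [[0.427, 0.87, 0.248, 0.198], [0.904, -0.41, -0.119, 0.598], [-0.002, 0.275, -0.961, 0.383], [0.0, 0.0, 0.0, 1.0]]
```

View pics/top0.png

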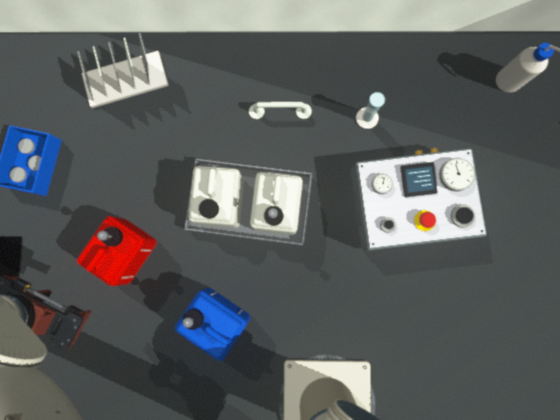

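View pics/side0.png

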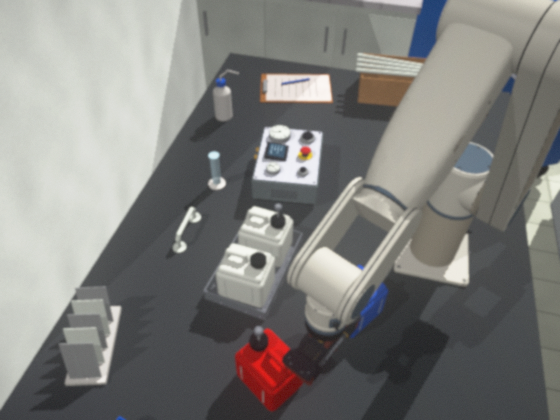

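The top view shows the desk on the right: large dial (457,173), small dial (382,183), wide start button (463,215), stop button (388,225). There are two white canisters at (213,197) and (277,203). A float knob seems to stand on the right one, at top (273,213) and side (278,210). The red (108,235) and blue (193,317) canisters are decoys. I'll confirm in one enlarged crop.

Run:
```python
import cv2,numpy as np
t=cv2.imread("pics/top0.png");s=cv2.imread("pics/side0.png")
f=lambda im,x,y,w,h,k:cv2.resize(im[y:y+h,x:x+w],None,fx=k,fy=k,interpolation=cv2.INTER_CUBIC)
a=f(t,350,145,140,105,2.857);a=cv2.resize(a,(400,300))
b=cv2.resize(f(t,180,150,140,105,3),(400,300))
c=cv2.resize(f(s,205,195,100,75,4),(400,300))
d=cv2.resize(f(s,240,115,100,75,4),(400,300))
cv2.imwrite("pics/crop.png",np.vstack([np.hstack([a,b]),np.hstack([c,d])]))
```

```text
(no output)
```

View pics/crop.png

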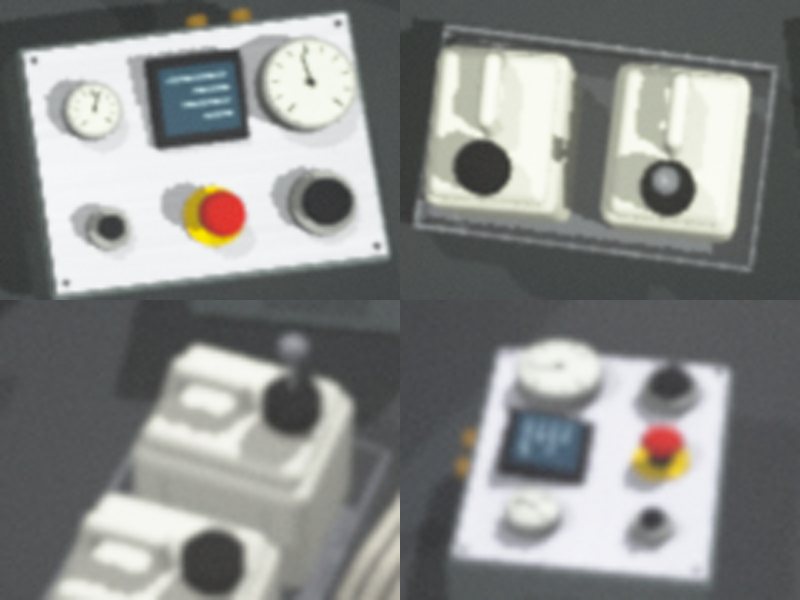

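The crop confirms it. The large dial is far right at top (457.8,174) and the wide start button is near right at (464.5,215.4). The float knob is on the right-hand white canister, at top (273.4,213) and side (278.2,206.5); the left canister's cap is plain. Next I compute positions.

Run:
```python
from h import *
T=cam("top");S=cam("side");p=lambda *a:print(*[np.round(x,4) for x in a])
p("gauge z.125",onz(T,(457.8,174),.125),onz(S,(280,132),.125),*tri(T,(457.8,174),S,(280,132)))
p("start z.125",onz(T,(464.5,215.4),.125),onz(S,(308,135),.125),*tri(T,(464.5,215.4),S,(308,135)))
p("small",onz(T,(382.2,183.5),.119)); p("stop",onz(T,(388.5,224.5),.125)); p("estop",onz(T,(427.7,219.2),.133))
p("cap z.161",onz(T,(273.8,215.8),.161)); p("watercap",onz(T,(208.9,208.5),.161))
p("knob",*tri(T,(273.4,213),S,(278.2,206.5)))
for z in(.191,.205,.215):p(z,onz(T,(273.4,213),z),onz(S,(278.2,206.5),z))
```

```text
Traceback (most recent call last):
numpy._core._exceptions._UFuncNoLoopError: ufunc 'multiply' did not contain a loop with signature matching types (dtype('<U11'), dtype('float64')) -> None
```

Run:
```python
from h import *
T=cam("top");S=cam("side");p=lambda n,*a:print(n,*[np.round(x,4) for x in a])
p("gauge z.125",onz(T,(457.8,174),.125),onz(S,(280,132),.125),*tri(T,(457.8,174),S,(280,132)))
p("start z.125",onz(T,(464.5,215.4),.125),onz(S,(308,135),.125),*tri(T,(464.5,215.4),S,(308,135)))
p("small",onz(T,(382.2,183.5),.119)); p("stop",onz(T,(388.5,224.5),.125)); p("estop",onz(T,(427.7,219.2),.133))
p("cap z.161",onz(T,(273.8,215.8),.161)); p("watercap",onz(T,(208.9,208.5),.161))
p("knob",*tri(T,(273.4,213),S,(278.2,206.5)))
for z in(.191,.205,.215):p(z,onz(T,(273.4,213),z),onz(S,(278.2,206.5),z))
```

```text
gauge z.125 [ 0.5708 -0.3034  0.125 ] [ 0.5688 -0.2978  0.125 ] [ 0.5715 -0.3061  0.1184] 0.0013
start z.125 [ 0.4718 -0.3154  0.125 ] [ 0.469  -0.3075  0.125 ] [ 0.4719 -0.3195  0.1154] 0.0017
small [ 0.5478 -0.125   0.119 ]
stop [ 0.4488 -0.1368  0.125 ]
estop [ 0.4613 -0.2264  0.133 ]
cap z.161 [0.4637 0.1327 0.161 ]
watercap [0.4794 0.2823 0.161 ]
knob [0.4653 0.1318 0.2069] 0.0
0.191 [0.467  0.1324 0.191 ] [0.4688 0.1172 0.191 ]
0.205 [0.4655 0.1319 0.205 ] [0.4657 0.1301 0.205 ]
0.215 [0.4644 0.1315 0.215 ] [0.4634 0.1392 0.215 ]
```

Measurements are consistent: heights are about 0.12 against the expected 0.125, and knob top is near 0.21. I'll lift, close the fingers and move across.

>>> {"method": "apply_moves", "body": {"plan": [[[0,0,0.03],0],[[0,0,0.07],0],[[0,0,0.1],0],[[0.015,-0.04,0.1],-5],[[0.03,-0.09,0.1],-10],[[0.05,-0.14,0.1],-15],[[0.07,-0.19,0.1],-20],[[0.085,-0.24,0.1],-25],[[0.1,-0.29,0.1],-30],[[0.12,-0.34,0.1],-35],[[0.135,-0.39,0.1],-40],[[0.15,-0.43,0.1],-45]], "fingers": 0.0, "squeeze": 5}}

```text
t: 1.65
tool_pos: [0.4159, 0.1333, 0.3221]
orientation: [-179.9, 0.0, 109.6]
wrist_force: [0.3, -0.2, -0.2]
width: 0.0004
```

>>> {"method": "apply_moves", "body": {"plan": [[[0.01,-0.03,0],-3],[[0.03,-0.08,0],-6],[[0.05,-0.13,0],-10],[[0.065,-0.18,0],-14],[[0.08,-0.23,0],-17],[[0.1,-0.28,0],-20],[[0.115,-0.33,0],-20],[[0.13,-0.38,0],-20],[[0.145,-0.41,0],-20],[[0.15,-0.43,0],-20],[[0.15,-0.43,-0.02],-20],[[0.15,-0.43,-0.04],-20]]}}

```text
t: 3.15
tool_pos: [0.5657, -0.2965, 0.2815]
orientation: [-179.9, -0.0, 89.6]
wrist_force: [-1.0, 0.5, 0.4]
width: 0.0007
```

Run:
```python
from h import *
s=r.sense();print(s["t"],s["tool_pos"],s["orientation"],s["width"],s["wrist_force"],s["joint_positions"])
im=r.snapshot("wrist");cv2.imwrite("pics/w1.png",im[...,::-1])
W=cam("wrist",s)
print(proj(W,[.5715,-.303,.125]),proj(W,[.472,-.3155,.125]),proj(W,s["tool_pos"]))
```

```text
3.15 [ 0.56566364 -0.29654243  0.28151964] [-1.79923729e+02 -1.01267588e-02  8.96036563e+01] 0.0006536576813697432 [-0.96096834  0.54697138  0.3831826 ] [-2.87196223e+01  2.21334321e+01  8.84247532e+01 -2.91133579e-02
  6.95137621e+01 -2.83130791e+01]
[288.14598936 201.48420631] [197.79428566 213.18179054] [282.06485497 258.01050046]
```

View pics/w1.png

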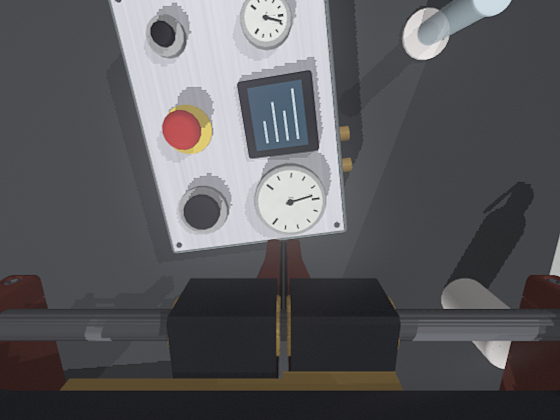

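The wrist view shows the large dial centred at about (291,200), start at (202,211), and the tip of the closed fingers near (282,240). Predictions were (288,201) and (198,213), so they agree within 3–4 px.

Run:
```python
from h import *
s=r.sense();W=cam("wrist",s)
for n,uv in(("gauge",(291,200)),("start",(202,211)),("small",(266,17)),("stop",(163,34))): print(n,onz(W,uv,.125).round(4))
print(s["tool_pos"])
```

```text
gauge [ 0.5726 -0.2994  0.125 ]
start [ 0.4757 -0.311   0.125 ]
small [ 0.5498 -0.1258  0.125 ]
stop [ 0.4532 -0.1388  0.125 ]
[ 0.56430965 -0.29566677  0.27842495]
```

>>> {"method": "apply_moves", "body": {"plan": [[[0.003,-0.002,-0.02],0],[[0.008,-0.005,-0.05],0],[[0.008,-0.005,-0.08],0],[[0.008,-0.005,-0.105],0],[[0.008,-0.005,-0.12],0],[[0.008,-0.005,-0.13],0],[[0.008,-0.005,-0.136],0],[[0.008,-0.005,-0.136],0],[[0.008,-0.005,-0.136],0],[[0.008,-0.005,-0.136],0]]}}

```text
t: 4.45
tool_pos: [0.5727, -0.3009, 0.1431]
orientation: [-179.7, -0.1, 89.6]
wrist_force: [0.1, -0.3, -0.6]
width: 0.0005
```

Run:
```python
from h import *
s=r.sense();print(s["t"],s["tool_pos"],s["wrist_force"])
a=r.snapshot("wrist")[...,::-1];b=r.snapshot("side")[...,::-1];W=cam("wrist",s)
print(proj(W,s["tool_pos"]),proj(W,[.572,-.301,.125]))
b=cv2.resize(b[95:200,220:360],(560,420))
cv2.imwrite("pics/g.png",cv2.resize(np.hstack([a,b]),(800,300)))
```

```text
4.45 [ 0.57265456 -0.30087291  0.14308738] [ 0.14820406 -0.30344189 -0.63287933]
[282.0655658  258.01072676] [281.26252507 246.09958943]
```

View pics/g.png

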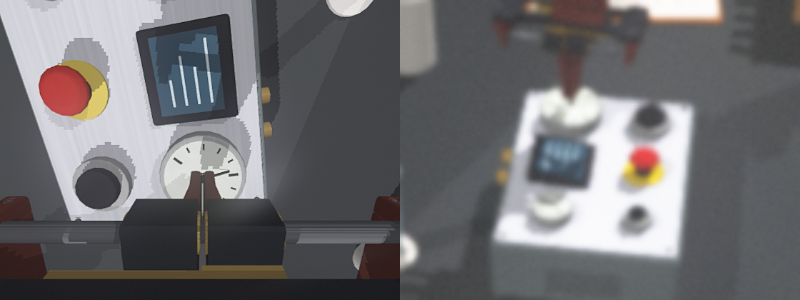

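The fingertips stand over the middle of the dial: its centre is at about (203,175) in the left half, i.e. (284,245) full size, against a predicted (281,246). I hold here.

>>> {"method": "apply_moves", "body": {"plan": [[[0,0,0],0],[[0,0,0],0],[[0,0,0],0],[[0,0,0],0],[[0,0,0],0],[[0,0,0],0],[[0,0,0],0],[[0,0,0],0],[[0,0,0],0],[[0,0,0],0],[[0,0,0],0],[[0,0,0],0]]}}

```text
t: 6.05
tool_pos: [0.5725, -0.3008, 0.1429]
orientation: [-179.7, -0.1, 89.6]
wrist_force: [-0.4, 0.8, 0.1]
width: 0.0004
```

>>> {"method": "apply_moves", "body": {"plan": [[[0,0,0],0],[[0,0,0],0],[[0,0,0],0],[[0,0,0],0],[[0,0,0],0],[[0,0,0],0],[[0,0,0],0],[[0,0,0],0],[[0,0,0],0],[[0,0,0],0],[[0,0,0],0],[[0,0,0],0]]}}

```text
t: 7.55
tool_pos: [0.5725, -0.3008, 0.1429]
orientation: [-179.7, -0.1, 89.6]
wrist_force: [0.3, 0.2, 1.1]
width: 0.0004
```

>>> {"method": "apply_moves", "body": {"plan": [[[0,0,0.03],0],[[0,0,0.07],0],[[0,0,0.12],0],[[0,0,0.16],0],[[-0.005,0.02,0.18],0],[[-0.015,0.06,0.18],0],[[-0.025,0.11,0.18],0],[[-0.04,0.16,0.18],0],[[-0.05,0.21,0.18],0],[[-0.06,0.26,0.18],0],[[-0.07,0.29,0.18],0],[[-0.08,0.31,0.18],0]]}}

```text
t: 9.05
tool_pos: [0.4905, 0.0115, 0.3218]
orientation: [-179.6, -0.1, 89.7]
wrist_force: [0.1, 0.6, 0.9]
width: 0.0004
```

Run:
```python
from h import *
s=r.sense();print(s["t"],s["tool_pos"],s["orientation"],s["dq"])
a=r.snapshot("wrist")[...,::-1];b=r.snapshot("side")[...,::-1];W=cam("wrist",s)
print(proj(W,[.465,.132,.215]))
b=cv2.resize(b[165:270,200:340],(560,420),interpolation=cv2.INTER_CUBIC)
cv2.imwrite("pics/w2.png",a);cv2.imwrite("pics/w2s.png",b)
cv2.imwrite("pics/w2v.png",cv2.resize(np.hstack([a,b]),(800,300)))
```

```text
9.05 [0.49051492 0.01150135 0.32182578] [-1.79611151e+02 -1.31594716e-01  8.97159867e+01] [17.25848053 -7.56177023  8.77591457 -0.06667685 -1.23590181 17.57840478]
[251.03336899  66.43135168]
```

View pics/w2v.png

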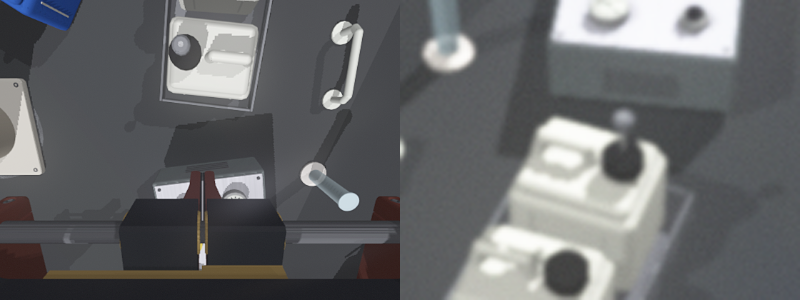

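The knob is on the right-hand canister at (180,44) in the left half, i.e. (252,62) full size; predicted (251,66). In the side view it is at (278.4,206), clear of the arm.

Run:
```python
from h import *
s=dict(tool_pos=[0.49051492,0.01150135,0.32182578],orientation=[-1.79611151e+02,-1.31594716e-01,8.97159867e+01])
W=cam("wrist",s);T=cam("top");S=cam("side")
a=cv2.imread("pics/w2.png")
g=a[45:80,236:270]; print(g.max(2)[::3,::3])
for uv in((252,62),(252,60)):
  print(tri(W,uv,S,(278.4,206)),tri(W,uv,T,(273.4,213)),[onz(W,uv,z).round(4) for z in(.205,.215)])
s=r.sense();print(s["t"],s["tool_pos"])
```

```text
[[ 91 203 197 218 166 178 178 177 179 179 177 179]
 [102 203 199 222 154 138 112  75  70  90 179 180]
 [118 203 206 143 131 145 147 120 118  61  63  54]
 [126 203 144 140 160 160 160 163 132 110  65  74]
 [135 187 127 160 158 172 173 161 162 122  69  75]
 [146  81 141 160 157 210 205 158 163 135  87  75]
 [148  51 142 160 156 197 198 160 162 141 109  76]
 [ 92  60 147 159 161 159 160 161 160 139  88  76]
 [ 95  64 124 151 161 161 161 162 151 143  76  77]
 [ 87  63  62 133 150 165 161 154 146 104  75  78]
 [ 84  67  69  61 121 151 150 142 107  73  75  80]
 [161  67  68  69  67  63  84  71  74  76  78  80]]
(array([0.46478041, 0.13544333, 0.21274842]), np.float64(0.0018658378139282373)) (array([0.46516538, 0.13296903, 0.21858304]), np.float64(0.003994521747205614)) [array([0.4649, 0.1371, 0.205 ]), array([0.4659, 0.1353, 0.215 ])]
(array([0.46472818, 0.13664623, 0.21397996]), np.float64(0.0023355264313362676)) (array([0.46518549, 0.13330594, 0.22202549]), np.float64(0.005212266984307297)) [array([0.465 , 0.1386, 0.205 ]), array([0.466 , 0.1368, 0.215 ])]
9.15 [0.49031797 0.01144631 0.32190952]
```

>>> {"method": "apply_moves", "body": {"plan": [[[-0.005,0.03,0],0],[[-0.015,0.07,0],0],[[-0.02,0.1,0],0],[[-0.025,0.118,0],0],[[-0.025,0.122,0],0],[[-0.025,0.122,-0.03],0],[[-0.025,0.122,-0.055],0],[[-0.025,0.122,-0.07],0],[[-0.025,0.122,-0.08],0],[[-0.025,0.122,-0.085],0],[[-0.025,0.122,-0.086],0],[[-0.025,0.122,-0.086],0]]}}

```text
t: 10.65
tool_pos: [0.4657, 0.1336, 0.2364]
orientation: [-179.7, -0.2, 89.8]
wrist_force: [-0.7, -0.1, -0.6]
width: 0.0001
```

Run:
```python
from h import *
s=r.sense();print(s["t"],s["tool_pos"],s["wrist_force"])
a=r.snapshot("wrist")[...,::-1];b=r.snapshot("side")[...,::-1];W=cam("wrist",s);S=cam("side")
k=[.465,.134,.216]
print(proj(W,s["tool_pos"]),proj(W,k),proj(S,s["tool_pos"]),proj(S,k))
cv2.imwrite("pics/k_s.png",b);cv2.imwrite("pics/k_w.png",a)
b=cv2.resize(b[170:233,236:320],(400,300),interpolation=cv2.INTER_CUBIC)
a=cv2.resize(a[170:290,203:363],(400,300),interpolation=cv2.INTER_CUBIC)
cv2.imwrite("pics/kv.png",np.hstack([a,b]))
```

```text
10.65 [0.4656952  0.13355538 0.2364222 ] [-0.65011919 -0.09712354 -0.64053346]
[282.06172709 258.00712119] [281.28014074 243.89390094] [278.02515587 199.59509651] [278.13504521 204.83960932]
```

View pics/kv.png

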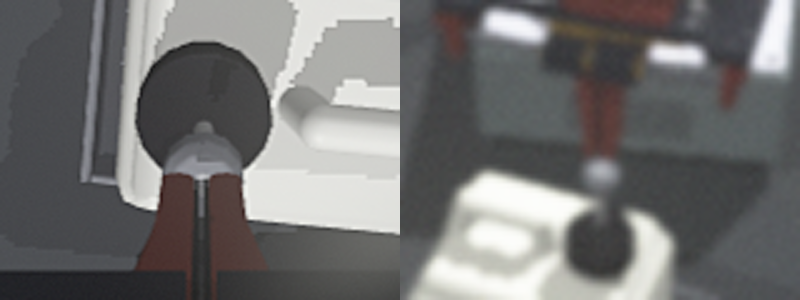

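The knob and fingertips are in line in both views: at column 204 in the wrist crop and at about column 600 in the side crop. The gap is roughly 20–24 mm and they do not touch. I go 4 mm lower and hold.

>>> {"method": "apply_moves", "body": {"plan": [[[0,0,-0.002],0],[[0,0,-0.004],0],[[0,0,-0.004],0],[[0,0,-0.004],0],[[0,0,-0.004],0],[[0,0,-0.004],0],[[0,0,-0.004],0],[[0,0,-0.004],0],[[0,0,-0.004],0],[[0,0,-0.004],0],[[0,0,-0.004],0],[[0,0,-0.004],0]]}}

```text
t: 12.25
tool_pos: [0.4657, 0.1336, 0.2324]
orientation: [-179.7, -0.2, 89.8]
wrist_force: [0.6, 0.5, 0.7]
width: 0.0005
```

>>> {"method": "apply_moves", "body": {"plan": [[[0,0,0],0],[[0,0,0],0],[[0,0,0],0],[[0,0,0],0],[[0,0,0],0],[[0,0,0],0],[[0,0,0],0],[[0,0,0],0],[[0,0,0],0],[[0,0,0],0],[[0,0,0],0],[[0,0,0],0]]}}

```text
t: 13.75
tool_pos: [0.4657, 0.1336, 0.2324]
orientation: [-179.7, -0.2, 89.8]
wrist_force: [0.4, 0.2, 0.1]
width: 0.0004
```

>>> {"method": "apply_moves", "body": {"plan": [[[0,0,0],0],[[0,0,0],0],[[0,0,0],0],[[0,0,0],0],[[0,0,0.02],0],[[0,0,0.05],0],[[0,0,0.08],0],[[0,-0.02,0.08],0],[[0,-0.06,0.08],0],[[0,-0.11,0.08],0],[[0,-0.16,0.08],0],[[0,-0.2,0.08],0]]}}

```text
t: 15.25
tool_pos: [0.4654, -0.0682, 0.3125]
orientation: [-179.7, -0.1, 89.7]
wrist_force: [0.2, 0.4, -0.1]
width: 0.0008
```

>>> {"method": "apply_moves", "body": {"plan": [[[0.002,-0.04,0],0],[[0.004,-0.09,0],0],[[0.006,-0.14,0],0],[[0.008,-0.19,0],0],[[0.009,-0.23,0],0],[[0.009,-0.245,0],0],[[0.009,-0.245,-0.04],0],[[0.009,-0.245,-0.08],0],[[0.009,-0.245,-0.11],0],[[0.009,-0.245,-0.13],0],[[0.009,-0.245,-0.14],0],[[0.009,-0.245,-0.14],0]]}}

```text
t: 16.75
tool_pos: [0.4744, -0.3126, 0.1723]
orientation: [-179.6, -0.2, 89.8]
wrist_force: [-1.0, 0.7, 0.9]
width: 0.0008
```

Run:
```python
from h import *
s=r.sense();print(s["t"],s["tool_pos"],s["wrist_force"])
a=r.snapshot("wrist")[...,::-1];b=r.snapshot("side")[...,::-1];W=cam("wrist",s);S=cam("side")
k=[.474,-.313,.125]
print(proj(W,k),proj(S,k),[proj(W,[.474+.02*np.cos(t),-.313+.02*np.sin(t),.125]).round(0).tolist() for t in(0,1.57,3.14)])
cv2.imwrite("pics/sv.png",np.hstack([cv2.resize(a,(400,300)),cv2.resize(b[100:175,255:355],(400,300),interpolation=cv2.INTER_CUBIC)]))
```

```text
16.75 [ 0.47436005 -0.31260791  0.17228773] [-1.03780175  0.72085283  0.88299507]
[282.20696544 230.97232213] [306.95086415 133.8264433 ] [[309.0, 231.0], [282.0, 205.0], [255.0, 231.0]]
```

View pics/sv.png

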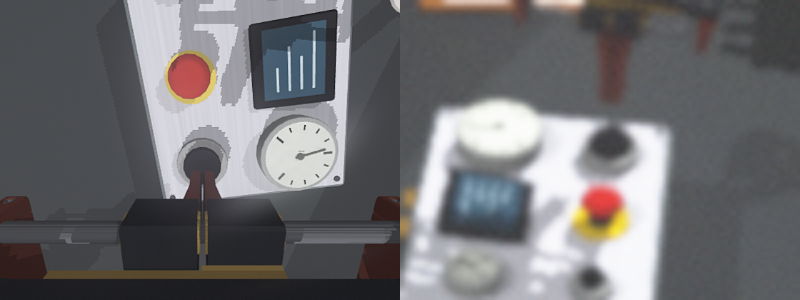

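The button top is centred at column 283 full size, with its far edge at row 206 (predicted 282 and 205), so the fingertips are over its middle. I press in small steps.

>>> {"method": "apply_moves", "body": {"plan": [[[0,0,-0.02],0],[[0,0,-0.035],0],[[0,0,-0.042],0],[[0,0,-0.044],0],[[0,0,-0.044],0],[[0,0,-0.044],0]]}}

```text
t: 17.6
tool_pos: [0.4752, -0.3134, 0.1298]
orientation: [-179.8, -0.1, 89.8]
wrist_force: [0.8, -0.6, -0.2]
width: 0.0007
```

>>> {"method": "apply_moves", "body": {"plan": [[[0,0,-0.002],0],[[0,0,-0.004],0],[[0,0,-0.006],0],[[0,0,-0.007],0],[[0,0,-0.008],0],[[0,0,-0.008],0]]}}

```text
t: 18.35
tool_pos: [0.4753, -0.3135, 0.1219]
orientation: [-179.8, -0.1, 89.8]
wrist_force: [-0.3, 0.9, 3.4]
width: 0.0005
```

>>> {"method": "apply_moves", "body": {"plan": [[[0,0,-0.001],0],[[0,0,-0.002],0],[[0,0,-0.003],0],[[0,0,-0.0035],0],[[0,0,-0.004],0],[[0,0,-0.004],0],[[0,0,-0.004],0]]}}

```text
t: 19.23
tool_pos: [0.4754, -0.3135, 0.1192]
orientation: [-179.8, -0.1, 89.8]
wrist_force: [-4.6, 2.0, 16.1]
width: 0.0006
```

The force is 16 N, well above the 5 N at the bottom, and z is 0.119, which is the expected stop. I draw clear straight up.

>>> {"method": "apply_moves", "body": {"plan": [[[0,0,0.003],0],[[0,0,0.008],0],[[0,0,0.02],0],[[0,0,0.05],0],[[0,0,0.09],0],[[0,0,0.13],0],[[0,0,0.16],0],[[0,0,0.18],0],[[0,0,0.18],0],[[0,0,0.18],0],[[0,0,0.18],0],[[0,0,0.18],0]]}}

```text
t: 20.72
tool_pos: [0.4751, -0.3134, 0.2983]
orientation: [-179.7, -0.1, 89.8]
wrist_force: [-0.2, 0.2, 0.0]
width: 0.0004
```

Run:
```python
from h import *
s=r.sense();print(s["t"],s["tool_pos"],s["wrist_force"],np.abs(s["dq"]).max())
a=r.snapshot("wrist")[...,::-1];b=r.snapshot("side")[...,::-1];c=r.snapshot("top")[...,::-1]
o=cv2.imread("pics/side0.png");f=lambda im:cv2.resize(im[100:295,200:330],(266,400),interpolation=cv2.INTER_CUBIC)
cv2.imwrite("pics/end.png",np.hstack([f(o),f(b),cv2.resize(a[:,140:420],(266,400))]))
```

```text
20.725 [ 0.47511893 -0.3133571   0.29826873] [-0.18973113  0.2264115   0.04726605] 0.30150565715109984
```

View pics/end.png

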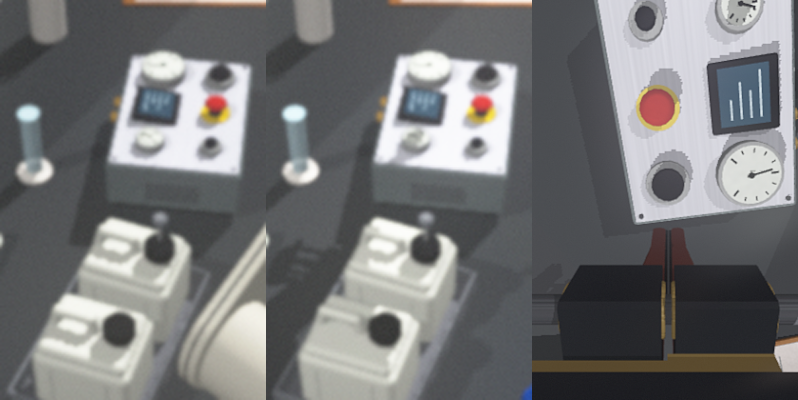

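The before and after side views match: the knob is at (160,218) before and (426−266=160,218) after, and the canisters, cylinder and desk have not moved. The wrist view shows the start button up at (668,181). I hand in.

```bash
python3 -c "
from bench import r
print(r.hand_in())"
```

```text
the job is handed in; nothing more can be done
None
```

I finished the point-and-call check in the order asked and handed it in at about 21 s; `hand_in` reports no verdict.

- **Large dial:** I held the closed fingertips still for over 3 s, about 18 mm above the middle of the face.
- **Float knob:** I held for over 3 s, about 15–20 mm above the knob on the right-hand white canister. I only measured the knob's height to within about 5 mm.
- **Start button:** I pressed it straight down to its stop, at TCP z 0.119 with 16 N (5 N marks the bottom), then lifted straight up by 18 cm.

**Last checks:**
- The wrist force reads about zero and the arm is at rest.
- The side views before and after show the knob, canisters, cylinder and desk unmoved.
- The wrist view shows the start button with nothing touching it, and it looks up. I did not measure its height.
- Position estimates from the top and wrist cameras differed by 2–5 mm, so I used values between them. That was close enough for this job, and no check failed.

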